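# Park the tall tin in its gated stall

## Task

Pick up the forked strap clamp and use its end, held low, to slide the tall grey tin of drill blanks over the bench, upright and without lifting it or touching it with the gripper or arm, fully home against the back of the bench stall. Then swing the stall's gate fully shut in front of the tin, lay the clamp squarely in its rest, right way up and about centred lengthwise, let go, and leave the paste tub and the steel sleeve where they stand.

Things in the scene. Friction and masses are not known exactly. Their poses are not given: they have to be found in the camera images.
- tin: Tall plain grey cylindrical tin with drill blanks sticking out of its open top; 81 mm diameter, 179 mm high over all, about 0.55 kg, loose, standing on the bench in front of the stall's mouth. Origin at the centre of its underside, z up. Pushed near the bench it slides (a few newtons); pushed high up it topples.
- clamp: Forked strap clamp: dark steel bar 190 long (x), 44 wide (y), 30 high (z) mm, 0.7 kg, loose, lying flat on the bench to the right of the tin. Origin under its centre. Open fork at the +x end: two 13 mm prongs, 18 mm slot between, x = -45 to +95 mm; their ends straddle a round thing they push. Solid end at -x. Grip it from above across its width; centre of mass about 15 mm to -x of the origin.
- stall: Grey three-sided stall fixed to the bench, no floor: the tin slides in on the bench. Origin at bench height, middle of its mouth; own x points into it (about world +y), z up. Walls 45 mm high, 6 thick; side walls' inner faces y = +-50 mm, x = 26 to 101, flaring to +-64 at the mouth; back wall's inner face x = 95. Side flanges to y = +-80. A gate is hinged at the mouth's -y side.
- stall_home (a point): Point on the bench inside the stall where the centre of the tin's underside stands when the tin touches the back wall in the middle: 54.5 mm into the stall from its origin.
- gate (a joint): Angle (rad) of the stall's gate about a vertical hinge at stall x = 0, y = -76 mm. 0 = fully shut against a stop, lying across the mouth along stall +y; opens outward; 1.57 = straight out along stall -x. Range 0 to 2.1. Starts wide open (over 1.7), stays where it is left, moves with about 1 N at its end. Dark steel bar 8 mm thick, 15 to 41 mm above the bench.
- gate_tip (a point): Centre of the round end (16 mm diameter) of the gate, 129 mm from the hinge, 28 mm above the bench.
- rest: Grey rest fixed to the bench left of the stall: base plate 200 mm long (own x), 6 thick, with two pairs of upright cheeks at x = +-75 mm (each 24 long), 54 mm apart inside across y, flaring at the top, tops 34 mm above the bench. Origin at bench height under its centre. The clamp lies lengthwise on the plate between the cheeks, fork either way; within x = +-63 mm its sides are free for fingers.
- tub: Bystander: loose off-white paste tub beyond the stall, 87 mm diameter, 82 mm high; origin at the centre of its underside.
- sleeve: Bystander: loose grey steel sleeve left of the tub, 44 mm diameter, 36 mm high; origin at the centre of its underside.

How it is judged:
By the outcome, as a careful person would: the job done as asked, in the order asked, and still so for the second after the job is handed in, with the robot touching nothing.
It also fails if it takes over 59 s, if anything falls off the work surface, if the arm or the gripper's body presses on something with over 40 N, if the wrist force passes 120 N, or if a joint passes its speed limit or range.

## Robot

A 6-joint arm with a two-finger parallel gripper is mounted at the origin on a cart in front of the work surface, level with it; the furniture and walls round the work are solid. World frame = base frame: x ahead of the robot, y to its left, z up, the work surface at z = 0. Lengths are in mm, angles in rad, forces in N, time in s.
With the tool pointing down it reaches from about 350 to 975 mm from the base axis. Payload 7.1 kg.
Tool frame: the origin (TCP) lies midway between the tips of the shut fingers; the grasp point (between the pads) lies 19 mm behind it; z points along the fingers, y is the line along which they close (so a half turn about z gives the same grasp; the last joint's range is limited). The gripper opens to 88 mm and grips with 3 to 60 N. Pads are 20 mm wide; open, the fingers measure 115 mm over their backs; the gripper's body (75 mm by 178 mm) begins 61 mm behind the grasp point.
Start: joints at [-1.268, 0.423, 1.63, -0, 1.089, -0.019], TCP at [197.689, -592.894, 222.675] pointing down, gripper open.
Joint ranges: [-3, 3], [-0.9, 2.11], [0.09, 2.58], [-1.31, 4.45], [0.11, 2.69], [-2.54, 2.54]. Speed limits (rad/s): [2.39, 2.39, 3.01, 3.14, 3.14, 3.14].

## Interface

Orientations are given as a rotation vector (axis times angle).
In Python, from workcell import ctrl gives the robot as it stands. The module is installed in compiled form; this text tells all that it offers.
- The arm moves only by the tool servo_tool, never from a script. Its argument "increments" is a list of rows, each a list of 7 numbers: the shift along the world's x, y, z in cm, then the turn, a rotation vector about the world's x, y, z in degrees, then the opening, from -1 (shut) to 1 (fully open). A call has 1 to 20 rows; each row is the pose to reach, as a shift and turn from the pose commanded when the call began; what a row does not reach only later rows make up. A row lasts 1/12 s, in which the tool goes at most 41.7 mm and 7.16 degrees, less where a joint would pass 70% of its speed; a pose out of reach is approached as far as the arm can. A call with a gripper value outside its range is refused whole. The fingers move at their own pace and stop on an object; the grip force is fixed at half the most. Time passes only in rows, so rows that repeat a pose let the fingers close. It gives the time, the measured TCP pose, the force, the opening and the grip force at its end, in the units of the state.
- ctrl.get_obs(): the state, without advancing time (a new reading comes with each control period).
- ctrl.get_image(name): name is "scene" or "top"; returns a dict with "image" (384x512x3 uint8, red, green, blue), "fx", "fy", "cx", "cy" (pixels), "extrinsics" (4x4, takes a point from camera to world coordinates). Camera axes: x right, y up, looking along -z (the intrinsics and any distortion apply to the point x, -y, -z); pixel columns grow to the right and rows downward; lengths in mm; the calibration is good to about 2 mm. A picture is of the moment at which its call begins. There is no depth.
- ctrl.close_job(): hands the job in; it is judged then, once.
The state is a dict: "t": time; "qpos": joint angles; "qvel": joint speeds; "joint_torque": joint torques, N m; "ee_pos": TCP position; "orientation": TCP orientation; "ft_force": force on the tool from outside, world axes, zero at the start; "moment": the same for the moment, N m; "width": finger opening in mm; "grasp_force": force on a finger pad.
Only numpy, scipy, OpenCV 4.12 (cv2) and the standard library are available. Lean on these libraries where they do the work, as an engineer would, in place of code of your own. Each camera call takes 0.05 s, during which the arm holds its last target. There are 200 camera calls.

## Working session

There is one attempt and no reset: what is moved stays moved. The work goes in short steps, Python scripts to look and compute and a tool call to move; the robot and the scene stay as the last step left them, time stands still between calls to the robot, and variables do not carry over. Pictures are saved under pics/ and viewed, at most 10 in all, crops included, and the job is handed in when it is done.

Besides the shell and the picture viewer there is one more tool, called after "Call:" as name(argument=value, ...), one argument or row to a line, values as JSON. servo_tool: Moves the arm, as the interface text tells. Its arguments: {"type":"object","properties":{"increments":{"type":"array","items":{"type":"array","items":{"type":"number"}}}},"required":["increments"]}

```bash
mkdir -p pics; cat > h.py <<'E'
import numpy as np, cv2
from workcell import ctrl
def snap(name,fn,crop=None,s=1):
    d=ctrl.get_image(name); im=d["image"][:,:,::-1]
    if crop: x0,y0,x1,y1=crop; im=im[y0:y1,x0:x1]
    if s!=1: im=cv2.resize(im,None,fx=s,fy=s,interpolation=cv2.INTER_CUBIC)
    cv2.imwrite("pics/"+fn,im); return d
def ray(d,u,v):
    E=np.array(d["extrinsics"]); r=E[:3,:3]@np.array([(u-d["cx"])/d["fx"],-(v-d["cy"])/d["fy"],-1]); return E[:3,3],r
def px(d,u,v,z=0):
    o,r=ray(d,u,v); return (o+r*(z-o[2])/r[2]).round(1)
def proj(d,p):
    E=np.array(d["extrinsics"]); c=E[:3,:3].T@(np.array(p)-E[:3,3]); return (d["cx"]+d["fx"]*c[0]/-c[2], d["cy"]-d["fy"]*c[1]/-c[2])
E
python3 - <<'E'
from h import *
import pickle
d=snap("top","t0.png",None,1.5); e=snap("scene","s0.png",None,1.5)
pickle.dump((d,e),open("cal.pkl","wb"))
for k in (d,e): print(k["fx"],k["fy"],k["cx"],k["cy"],np.round(k["extrinsics"],3).tolist(),[x for x in k if x not in("image",)])
E
```

```text
428.13249807177374 428.13249807177374 253.28280986761388 185.23159422042033 [[0.021, 0.992, -0.125, 386.735], [-1.0, 0.018, -0.024, -16.589], [-0.022, 0.126, 0.992, 1419.51], [0.0, 0.0, 0.0, 1.0]] ['fx', 'fy', 'cx', 'cy', 'extrinsics']
492.25691688073744 492.25691688073744 254.59515317989175 194.61311193219484 [[-0.846, 0.4, -0.354, 25.069], [-0.534, -0.632, 0.562, 843.37], [0.001, 0.664, 0.748, 1137.584], [0.0, 0.0, 0.0, 1.0]] ['fx', 'fy', 'cx', 'cy', 'extrinsics']
```

View pics/t0.png

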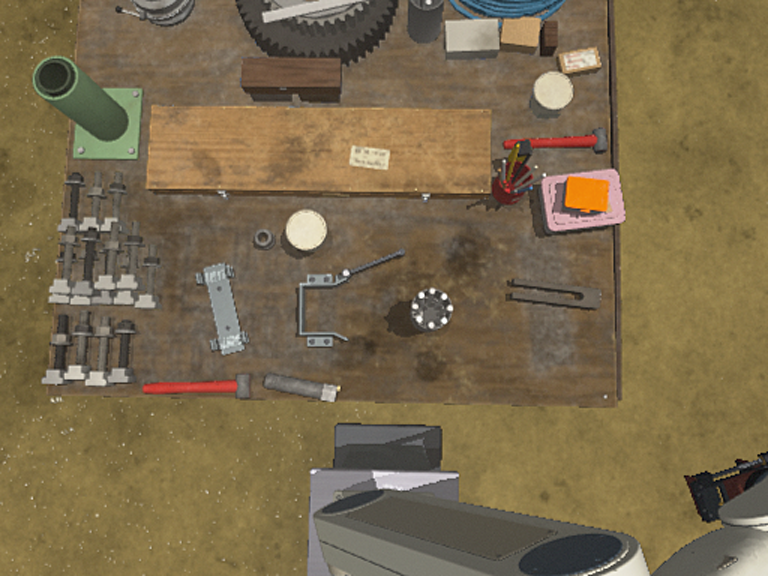

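View pics/s0.png

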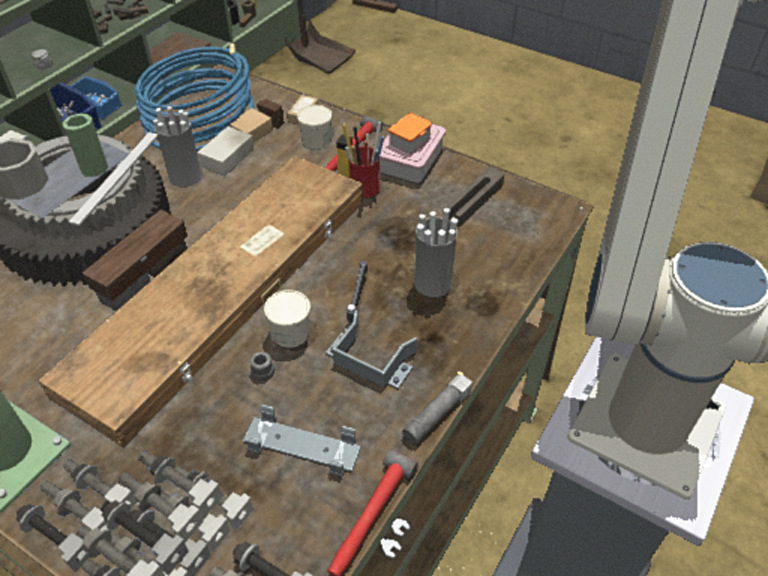

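The top view shows the fork ends at about (507,290) and the solid end at (600,297). The tin is at (432,308), the stall is at (300–345, 280–345) with its hinge at (346,272) and gate tip at (402,252), and the rest runs (215,268)–(230,348). I'll zoom in to measure these.

```bash
python3 - <<'E'
import pickle,cv2
d,e=pickle.load(open("cal.pkl","rb"))
im=d["image"][:,:,::-1]
a=cv2.resize(im[155:240,125:285],None,fx=5,fy=5,interpolation=cv2.INTER_CUBIC)
b=cv2.resize(im[165:235,265:425],None,fx=5,fy=5,interpolation=cv2.INTER_CUBIC)
cv2.imwrite("pics/a.png",a);cv2.imwrite("pics/b.png",b)
E
```

```text
(no output)
```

View pics/a.png

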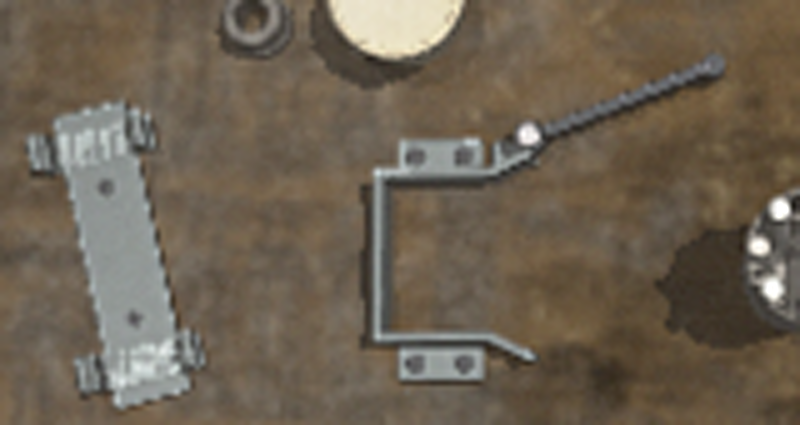

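View pics/b.png

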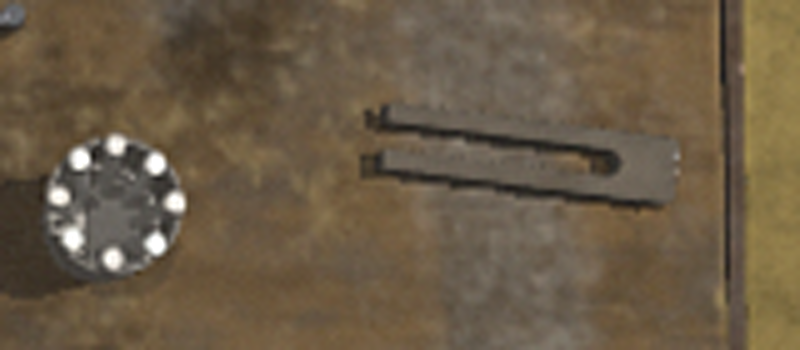

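Crop b shows the clamp's top corners at (384,103), (378,172), (682,140) and (670,208), with the tin's rod circle centred at (117,201). Crop a shows the rest plate centred near (121,251), the stall back corners at (373,172) and (373,345), the pin at (527,133), and the gate tip at (711,66).

```bash
python3 - <<'E'
from h import *
import pickle
d,e=pickle.load(open("cal.pkl","rb"))
A=lambda u,v,z:px(d,125+u/5-.4,155+v/5-.4,z)
B=lambda u,v,z:px(d,265+u/5-.4,165+v/5-.4,z)
S=lambda u,v,z:px(e,u/1.5-.2,v/1.5-.2,z)
c=[B(384,103,30),B(378,172,30),B(682,140,30),B(670,208,30)]
print("clamp",c,np.mean(c,0)); f=(c[0]+c[1])/2-(c[2]+c[3])/2; print(f,np.degrees(np.arctan2(f[1],f[0])),np.linalg.norm(f))
r=[A(53,118,6),A(125,100,6),A(118,405,6),A(190,382,6)]
print("rest",r,np.mean(r,0)); g=(r[0]+r[1]-r[2]-r[3])/2; print(np.degrees(np.arctan2(g[1],g[0])),np.linalg.norm(g))
print("tin top",B(117,201,177),S(437,224,177)); print("tin bottom right/left/front scene",S(415,285,0),S(453,287,0),S(433,297,0))
print("stall back outer",A(373,168,45),A(373,346,45),"flange",A(398,140,4),A(482,140,4),A(400,381,4),A(484,381,4))
print("lower flare end",A(534,355,45),"pin",A(527,133,45),"tip",A(711,66,41))
print("hand tub",A(397,0,82))
# tin: project model rim bottom in scene
for p in [(390,-155,0)]: pass
E
```

```text
clamp [array([ 567.8, -270. ,   30. ]), array([ 522.6, -266. ,   30. ]), array([ 547.2, -462.2,   30. ]), array([ 502.8, -453.6,   30. ])] [ 535.1  -362.95   30.  ]
[ 20.2 189.9   0. ] 83.92817835764068 190.97133292722233
rest [array([581.8, 414.4,   6. ]), array([594.9, 366.5,   6. ]), array([391.6, 360.6,   6. ]), array([407.6, 313.6,   6. ])] [493.975 363.775   6.   ]
15.782892112403628 196.14480620194854
tin top [488.4 -88.6 177. ] [484.4 -79.8 177. ]
tin bottom right/left/front scene [516.7 -64.4   0. ] [ 447.3 -101.7    0. ] [468.7 -55.6   0. ]
stall back outer [547.5 191.9  45. ] [432.5 187.6  45. ] flange [571.5 182.    4. ] [572.5 125.7   4. ] [411.2 175.    4. ] [412.4 119.5   4. ]
lower flare end [428.9  84.   45. ] pin [572.2  92.5  45. ] tip [619.1 -26.1  41. ]
hand tub [651.2 174.9  82. ]
```

```bash
python3 - <<'E'
from h import *
import pickle
from scipy.spatial.transform import Rotation as R
o=ctrl.get_obs(); print({k:np.round(v,3).tolist() for k,v in o.items()})
print(R.from_rotvec(o["orientation"]).as_matrix().round(3))
d,e=pickle.load(open("cal.pkl","rb"))
def tri(a,b):
    o1,r1=ray(d,a[0]/1.5-.2,a[1]/1.5-.2);o2,r2=ray(e,b[0]/1.5-.2,b[1]/1.5-.2)
    s=np.linalg.lstsq(np.c_[r1,-r2],o2-o1,rcond=None)[0]; return ((o1+s[0]*r1+o2+s[1]*r2)/2).round(), np.linalg.norm(o1+s[0]*r1-o2-s[1]*r2).round(1)
print(tri((369,157),(262,240)),tri((491,190),(361,183)),tri((306,230),(289,308)))
E
```

```text
{'t': 0.1, 'qpos': [-1.268, 0.424, 1.631, 0.0, 1.089, -0.019], 'qvel': [0.002, -0.003, -0.0, -0.001, -0.0, 0.0], 'joint_torque': [0.0, -54.561, -27.433, 0.064, 0.019, -0.0], 'ee_pos': [197.547, -592.426, 221.992], 'orientation': [-3.1, -0.503, 0.0], 'ft_force': [0.436, 0.155, -0.066], 'moment': [-0.01, -0.02, -0.021], 'grasp_force': 0.0, 'width': 88.091}
[[ 0.949  0.316 -0.   ]
 [ 0.316 -0.949  0.001]
 [ 0.    -0.001 -1.   ]]
(array([824.,  46.,  61.]), np.float64(1.5)) (array([ 754., -220.,   57.]), np.float64(3.5)) (array([655., 176.,  78.]), np.float64(3.2))
```

Call:
servo_tool(
  increments=[
    [6.7,4.3,0,0,0,13.1,1],
    [13.4,8.6,0,0,0,26.2,1],
    [20.2,12.9,0,0,0,39.3,1],
    [26.9,17.2,0,0,0,52.4,1],
    [33.6,21.5,0,0,0,65.5,1],
    [33.6,21.5,0,0,0,65.5,1],
    [33.6,21.5,0,0,0,65.5,1],
    [33.6,21.5,0,0,0,65.5,1],
    [33.6,21.5,0,0,0,65.5,1],
    [33.6,21.5,0,0,0,65.5,1],
    [33.6,21.5,0,0,0,65.5,1],
    [33.6,21.5,-8,0,0,65.5,1],
    [33.6,21.5,-12,0,0,65.5,1],
    [33.6,21.5,-14,0,0,65.5,1],
    [33.6,21.5,-14,0,0,65.5,1],
  ],
)

```text
t: 1.35
ee_pos: [529.7, -376.0, 76.7]
orientation: [-2.331, -2.094, 0.003]
ft_force: [-0.5, 0.6, 0.2]
width: 87.6
grasp_force: 0.0
```

Call:
servo_tool(
  increments=[
    [0,0,0,0,0,0,1],
    [0,0,0,0,0,0,1],
    [0,0,0,0,0,0,1],
  ],
)

```text
t: 1.6
ee_pos: [534.2, -379.0, 84.1]
orientation: [2.335, 2.099, 0.0]
ft_force: [-0.3, 0.4, 0.7]
width: 88.0
grasp_force: 0.0
```

```bash
python3 - <<'E'
from h import *
from scipy.spatial.transform import Rotation as R
o=ctrl.get_obs(); print(o["ee_pos"],o["qpos"],R.from_rotvec(o["orientation"]).as_matrix().round(3))
d=snap("top","t1.png",(280,150,440,250),5)
E
```

```text
[ 534.1974305  -378.98054581   84.14295015] [-6.35149228e-01  6.34512975e-01  1.63770474e+00 -1.47729346e-04
  8.67262007e-01 -5.28519783e-01] [[ 0.106  0.994  0.002]
 [ 0.994 -0.106 -0.001]
 [-0.001  0.002 -1.   ]]
```

View pics/t1.png

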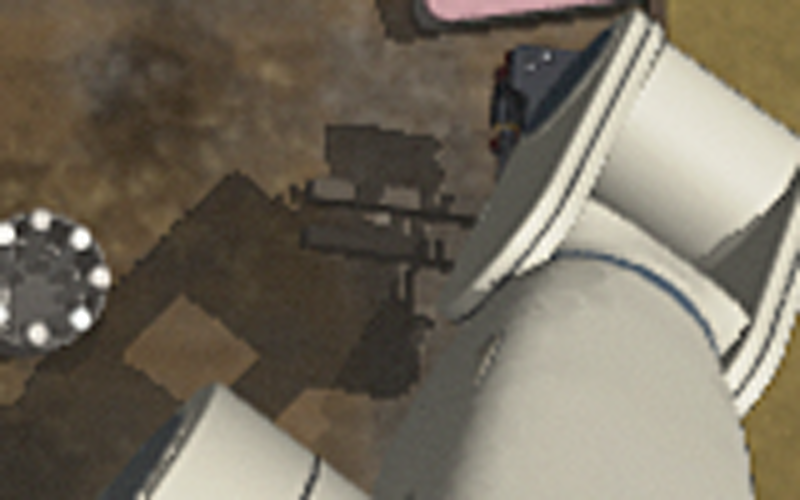

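The picture shows the clamp in the gripper's shadow at about (300–470, 190–260), with the rest hidden by the arm. The measured TCP pose agrees with the plan, so I'll go down and grip.

Call:
servo_tool(
  increments=[
    [0,0,-3,0,0,0,1],
    [0,0,-5,0,0,0,1],
    [0,0,-6.5,0,0,0,1],
    [0,0,-7.4,0,0,0,1],
    [0,0,-7.8,0,0,0,1],
    [0,0,-7.9,0,0,0,1],
    [0,0,-7.9,0,0,0,1],
    [0,0,-7.9,0,0,0,1],
    [0,0,-7.9,0,0,0,-1],
    [0,0,-7.9,0,0,0,-1],
    [0,0,-7.9,0,0,0,-1],
    [0,0,-7.9,0,0,0,-1],
    [0,0,-7.9,0,0,0,-1],
    [0,0,-7.9,0,0,0,-1],
    [0,0,-7.9,0,0,0,-1],
    [0,0,-7.9,0,0,0,-1],
  ],
)

```text
t: 2.98
ee_pos: [534.2, -378.1, 3.8]
orientation: [2.335, 2.1, 0.001]
ft_force: [2.4, -0.9, -0.6]
width: 43.7
grasp_force: 30.0
```

Call:
servo_tool(
  increments=[
    [0,0,1.5,0,0,0,-1],
    [0,0,3,0,0,2,-1],
    [-1,2,3,0,0,4,-1],
    [-2,5,3,0,0,7,-1],
    [-3.3,8,3,0,0,7,-1],
    [-4.4,10.5,2.5,0,0,7,-1],
    [-4.4,11.8,1.5,0,0,7,-1],
    [-4.4,11.8,0.8,0,0,7,-1],
    [-4.4,11.8,0.4,0,0,7,-1],
    [-4.4,11.8,0.4,0,0,7,-1],
    [-4.4,11.8,0.4,0,0,7,-1],
    [-4.4,11.8,0.4,0,0,7,-1],
  ],
)

```text
t: 3.98
ee_pos: [490.2, -260.9, 8.0]
orientation: [2.204, 2.238, 0.0]
ft_force: [0.5, 0.4, -7.4]
width: 43.6
grasp_force: 30.0
```

```bash
python3 - <<'E'
from h import *
d=snap("top","t2.png",(255,150,400,250),5)
o=ctrl.get_obs(); p=o["ee_pos"]; print(p,o["orientation"],o["ft_force"])
pickp=[(proj(d,(p[0]-1.9+s,p[1]+110,33))) for s in(-22,22)]
print([((u-255+.4)*5,(v-150+.4)*5) for u,v in pickp])
E
```

```text
[ 490.14776026 -260.85723079    8.01663734] [2.20350186e+00 2.23795292e+00 3.08940985e-04] [-0.16008723  0.87948149 -7.55741409]
[(np.float64(250.118508758252), np.float64(330.0170879322124)), (np.float64(250.5435524094001), np.float64(262.0768456636912))]
```

View pics/t2.png

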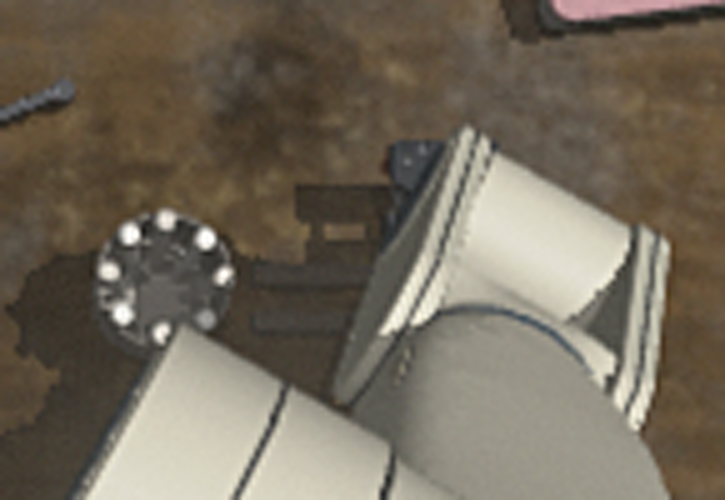

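The prong ends are at (253, 263–333), as predicted, and in line with the tin centred at (166,276). Starting the push.

Call:
servo_tool(
  increments=[
    [0,0.6,0,0,0,0,-1],
    [0,1.2,0,0,0,0,-1],
    [0,1.7,0,0,0,0,-1],
    [0,2.1,0,0,0,0,-1],
    [0,2.5,0,0,0,0,-1],
    [0,3,0,0,0,0,-1],
    [0,3.6,0,0,0,0,-1],
    [0,4.3,0,0,0,0,-1],
    [0,5,0,0,0,0,-1],
    [0.1,5.7,0,0,0,0,-1],
    [0.1,6.4,0,0,0,0,-1],
    [0.1,7.1,0,0,0,0,-1],
    [0.1,7.8,0,0,0,0,-1],
    [0.1,8.5,0,0,0,0,-1],
    [0.1,9.2,0,0,0,0,-1],
    [0.1,9.9,0,0,0,0,-1],
    [0.1,10.5,0,0,0,0,-1],
    [0.1,11,0,0,0,0,-1],
    [0.1,11.3,0,0,0,0,-1],
    [0.1,11.5,0,0,0,0,-1],
  ],
)

```text
t: 5.7
ee_pos: [490.7, -144.4, 7.7]
orientation: [-2.203, -2.24, 0.0]
ft_force: [0.2, -2.4, -5.9]
width: 43.4
grasp_force: 30.0
```

```bash
python3 - <<'E'
from h import *
d=snap("top","t3.png",(165,130,325,240),5)
o=ctrl.get_obs(); print(o["ee_pos"],o["ft_force"])
E
```

```text
[ 490.60404199 -144.30102207    7.64756673] [ 0.3757264  -0.67502473 -7.03453561]
```

View pics/t3.png

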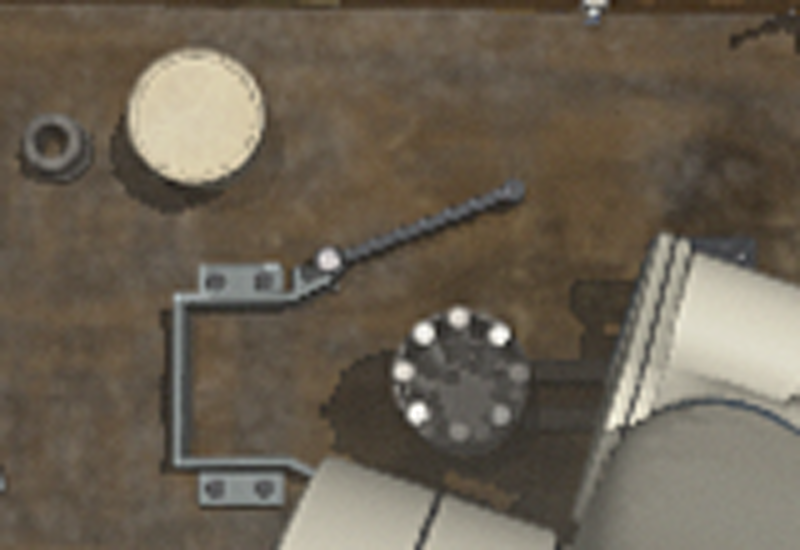

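The tin is upright with its rods centred at (460,375), squarely in front of the fork and lined up with the stall mouth. Continuing the push.

Call:
servo_tool(
  increments=[
    [0,0.5,0,0,0,0,-1],
    [0,1.1,0,0,0,0,-1],
    [0,1.8,0,0,0,0,-1],
    [0,2.5,0,0,0,0,-1],
    [0.1,3.3,0,0,0,0,-1],
    [0.1,4.1,0,0,0,0,-1],
    [0.1,4.9,0,0,0,0,-1],
    [0.1,5.7,0,0,0,0,-1],
    [0.1,6.5,0,0,0,0,-1],
    [0.2,7.3,0,0,0,0,-1],
    [0.2,8.1,0,0,0,0,-1],
    [0.2,8.9,0,0,0,0,-1],
    [0.2,9.7,0,0,0,0,-1],
    [0.2,10.4,0,0,0,0,-1],
    [0.2,11,0,0,0,0,-1],
    [0.2,11.5,0,0,0,0,-1],
    [0.2,12,0,0,0,0,-1],
    [0.2,12.4,0,0,0,0,-1],
    [0.2,12.7,0,0,0,0,-1],
    [0.2,12.9,0,0,0,0,-1],
  ],
)

```text
t: 7.42
ee_pos: [492.7, -15.6, 7.7]
orientation: [-2.203, -2.24, 0.0]
ft_force: [0.7, -2.8, -7.1]
width: 43.8
grasp_force: 30.0
```

Call:
servo_tool(
  increments=[
    [0,0.2,0,0,0,0,-1],
    [0,0.4,0,0,0,0,-1],
    [0,0.5,0,0,0,0,-1],
    [0,0.6,0,0,0,0,-1],
    [0,0.7,0,0,0,0,-1],
    [0,0.8,0,0,0,0,-1],
  ],
)

```text
t: 7.92
ee_pos: [492.7, -7.9, 7.7]
orientation: [-2.203, -2.239, 0.0]
ft_force: [0.1, -2.6, -8.0]
width: 43.6
grasp_force: 30.0
```

Still only sliding friction, so I'll creep until the wall force shows.

Call:
servo_tool(
  increments=[
    [0,0.1,0,0,0,0,-1],
    [0,0.15,0,0,0,0,-1],
    [0,0.2,0,0,0,0,-1],
    [0,0.25,0,0,0,0,-1],
    [0,0.3,0,0,0,0,-1],
  ],
)

```text
t: 8.33
ee_pos: [492.7, -4.9, 7.7]
orientation: [2.203, 2.239, 0.0]
ft_force: [0.0, -3.1, -6.8]
width: 43.8
grasp_force: 30.0
```

Call:
servo_tool(
  increments=[
    [0,0.05,0,0,0,0,-1],
    [0,0.1,0,0,0,0,-1],
    [0,0.15,0,0,0,0,-1],
    [0,0.2,0,0,0,0,-1],
  ],
)

```text
t: 8.67
ee_pos: [492.7, -2.9, 7.7]
orientation: [2.203, 2.24, -0.0]
ft_force: [-0.3, -6.9, -7.2]
width: 43.5
grasp_force: 30.0
```

Call:
servo_tool(
  increments=[
    [0,0.05,0,0,0,0,-1],
    [0,0.1,0,0,0,0,-1],
    [0,0.1,0,0,0,0,-1],
  ],
)

```text
t: 8.92
ee_pos: [492.8, -2.7, 7.7]
orientation: [2.202, 2.24, -0.001]
ft_force: [-1.0, -10.3, -6.4]
width: 43.9
grasp_force: 30.0
```

```bash
python3 - <<'E'
from h import *
d=snap("top","t4.png",(150,130,310,240),5)
o=ctrl.get_obs(); print(o["ee_pos"],o["ft_force"])
E
```

```text
[492.78692735  -2.77938841   7.73849053] [ -0.54499077 -10.18332655  -5.88860495]
```

View pics/t4.png

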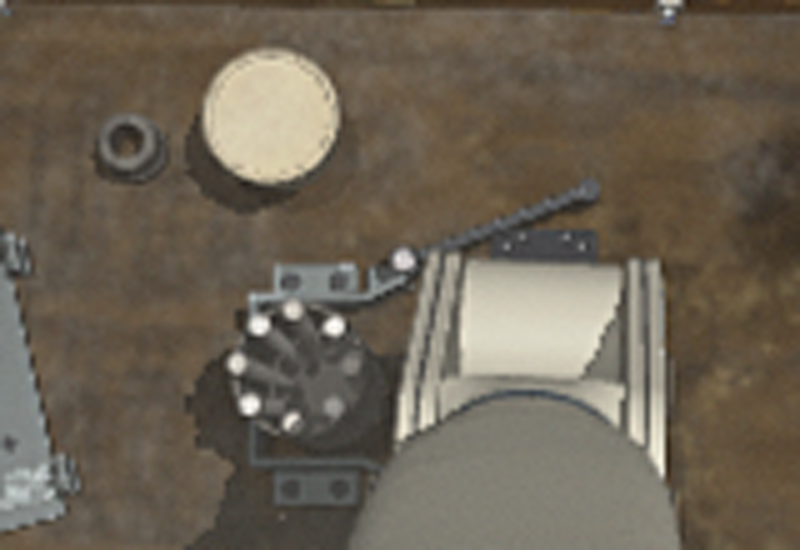

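The tin is home and upright (rods centred at about (293,365), force now 10 N against the wall). The gate is untouched. I'll back off, lift over the gate, and come down on its outer side.

Call:
servo_tool(
  increments=[
    [0,-0.5,0,0,0,0,-1],
    [0,-2,0,0,0,0,-1],
    [0,-4.5,0,0,0,0,-1],
    [0,-7,1,0,0,0,-1],
    [0,-8.5,3.5,0,0,0,-1],
    [0,-8.5,6,0,0,0,-1],
    [2,-8.5,6.5,0,0,0,-1],
    [5,-8.5,6.5,0,0,0,-1],
    [8.5,-8.5,6.5,0,0,0,-1],
    [12,-8.5,6.5,0,0,0,-1],
    [15,-8.5,6.5,0,0,0,-1],
    [16.8,-8.5,6.5,0,0,0,-1],
    [16.8,-8.5,6.5,0,0,0,-1],
    [16.8,-8.5,4,0,0,0,-1],
    [16.8,-8.5,2,0,0,0,-1],
    [16.8,-8.5,0.8,0,0,0,-1],
    [16.8,-8.5,0.8,0,0,0,-1],
    [16.8,-8.5,0.8,0,0,0,-1],
  ],
)

```text
t: 10.47
ee_pos: [659.6, -86.7, 14.9]
orientation: [-2.202, -2.238, 0.002]
ft_force: [0.8, -0.5, -6.5]
width: 43.7
grasp_force: 30.0
```

Call:
servo_tool(
  increments=[
    [-1.2,-0.3,0,0,0,0,-1],
    [-2.4,-0.6,0,0,0,0,-1],
    [-3.6,-0.8,0,0,0,0,-1],
    [-4.6,-1,0,0,0,0,-1],
    [-5.6,-1.1,0,0,0,0,-1],
    [-6.7,-1.3,0,0,0,0,-1],
    [-7.9,-1.6,0,0,0,0,-1],
    [-9.1,-1.8,0,0,0,0,-1],
    [-10.2,-1.6,0,0,0,0,-1],
    [-11.4,-1.3,0,0,0,0,-1],
    [-12.4,-0.5,0,0,0,0,-1],
    [-13.4,0.4,0,0,0,0,-1],
    [-14.2,1.2,0,0,0,0,-1],
    [-14.9,2.1,0,0,0,0,-1],
    [-15.3,2.9,0,0,0,0,-1],
    [-15.6,3.7,0,0,0,0,-1],
    [-15.8,4.4,0,0,0,0,-1],
    [-16,5,0,0,0,0,-1],
    [-16,5,0,0,0,0,-1],
  ],
)

```text
t: 12.05
ee_pos: [500.4, -35.7, 15.6]
orientation: [-2.202, -2.24, 0.0]
ft_force: [0.3, -0.7, -6.8]
width: 44.1
grasp_force: 30.0
```

```bash
python3 - <<'E'
from h import *
d=snap("scene","s5.png",(120,130,330,280),3.8)
o=ctrl.get_obs(); print(o["ee_pos"],o["ft_force"])
E
```

```text
[500.72891227 -36.19648328  15.6325043 ] [-0.5879826   0.18862034 -6.76589792]
```

View pics/s5.png

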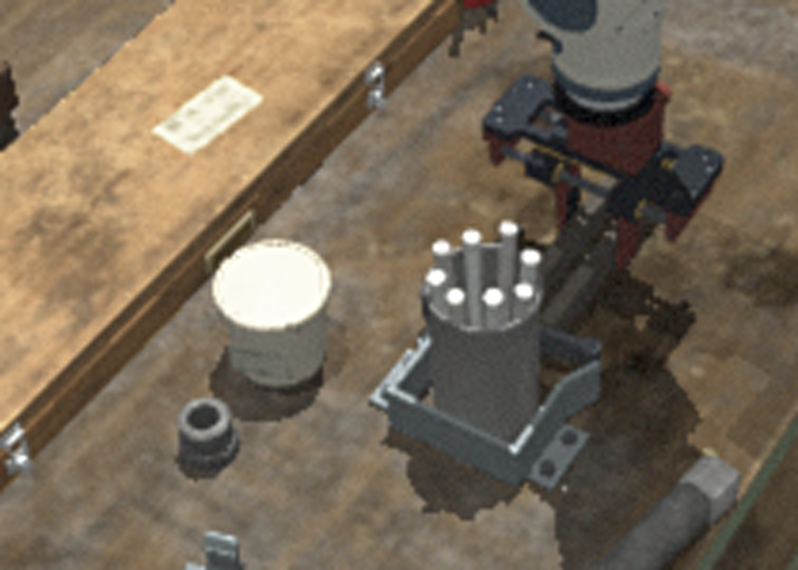

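The gate is nearly shut, with its end at about (570,350). The tin is upright in the stall and the tub and sleeve haven't moved. I'll creep the gate onto its stop.

Call:
servo_tool(
  increments=[
    [0,0.3,0,0,0,0,-1],
    [0,0.6,0,0,0,0,-1],
    [0,0.8,0,0,0,0,-1],
    [0,1,0,0,0,0,-1],
    [0,1.1,0,0,0,0,-1],
    [0,1.2,0,0,0,0,-1],
  ],
)

```text
t: 12.6
ee_pos: [500.7, -24.8, 15.6]
orientation: [-2.203, -2.24, 0.0]
ft_force: [-0.6, -0.3, -7.5]
width: 44.1
grasp_force: 30.0
```

Call:
servo_tool(
  increments=[
    [0,0.1,0,0,0,0,-1],
    [0,0.2,0,0,0,0,-1],
    [0,0.3,0,0,0,0,-1],
    [0,0.4,0,0,0,0,-1],
  ],
)

```text
t: 12.93
ee_pos: [501.3, -22.8, 15.9]
orientation: [2.198, 2.241, -0.002]
ft_force: [0.1, -23.3, -6.2]
width: 43.4
grasp_force: 30.0
```

The force rose to 23 N with the gate on its stop. I'll back off, go high over the tin, and turn towards the rest.

Call:
servo_tool(
  increments=[
    [0,-1,0,0,0,0,-1],
    [0,-3,0,0,0,0,-1],
    [0,-5,1,0,0,0,-1],
    [0,-6,4,0,0,0,-1],
    [0,-6,8,0,0,0,-1],
    [0,-6,12,0,0,0,-1],
    [0,-6,16,0,0,0,-1],
    [0,-6,20,0,0,0,-1],
    [0,-5,22.5,0,0,0,-1],
    [0,-2,22.5,0,0,-6,-1],
    [0,1.5,22.5,0,0,-12,-1],
    [0,5,22.5,0,0,-18,-1],
    [0,8,22.5,0,0,-24,-1],
    [-0.5,11,22.5,0,0,-30,-1],
    [-0.5,14,22.5,0,0,-36,-1],
    [-1,17,22.5,0,0,-42,-1],
    [-1,20,22.5,0,0,-48,-1],
    [-1.5,23,22.5,0,0,-54,-1],
    [-1.5,26,22.5,0,0,-60,-1],
    [-2,29,22.5,0,0,-65,-1],
  ],
)

```text
t: 14.6
ee_pos: [480.3, 270.4, 240.4]
orientation: [-3.063, -0.697, 0.001]
ft_force: [0.5, 0.2, -6.8]
width: 43.8
grasp_force: 30.0
```

```bash
python3 - <<'E'
from h import *
o=ctrl.get_obs(); print(o["ee_pos"],o["orientation"],o["ft_force"],o["qpos"],o["width"])
E
```

```text
[480.30885555 270.37574971 240.36111677] [-3.06321950e+00 -6.96527117e-01  5.00481410e-04] [ 0.45008376  0.17636697 -6.84247624] [4.90971525e-01 2.94340162e-01 1.77849701e+00 2.95695699e-04
 1.06901485e+00 1.61446077e+00] 43.77770545903781
```

Call:
servo_tool(
  increments=[
    [0,3,0,0,0,-5,-1],
    [0,6,0,0,0,-9.9,-1],
    [-0.1,9,0,0,0,-9.9,-1],
    [-0.1,9,-3,0,0,-9.9,-1],
    [-0.1,9,-6.5,0,0,-9.9,-1],
    [-0.1,9,-10,0,0,-9.9,-1],
    [-0.1,9,-13,0,0,-9.9,-1],
    [-0.1,9,-15.5,0,0,-9.9,-1],
    [-0.1,9,-16.5,0,0,-9.9,-1],
    [-0.1,9,-16.5,0,0,-9.9,-1],
    [-0.1,9,-16.5,0,0,-9.9,-1],
  ],
)

```text
t: 15.52
ee_pos: [479.8, 359.1, 75.9]
orientation: [3.111, 0.438, -0.001]
ft_force: [0.3, 0.7, -5.9]
width: 44.2
grasp_force: 30.0
```

```bash
python3 - <<'E'
from h import *
d=snap("scene","s6.png",(100,190,310,340),3.8)
o=ctrl.get_obs(); p=o["ee_pos"]; v=o["orientation"];a=2*np.arctan2(v[1],v[0]); print(p,np.degrees(a),o["ft_force"])
h=np.array([np.cos(a),np.sin(a)]); n=np.array([-h[1],h[0]])
for X,Y in((110,22),(110,-22),(-80,22),(-80,-22)):
    q=p[:2]+X*h+Y*n; u,w=proj(d,(*q,p[2]-4+30)); print((X,Y),round((u-100+.4)*3.8),round((w-190+.4)*3.8))
c=np.array([494,363.8]);a=np.radians(15.8);h=np.array([np.cos(a),np.sin(a)]); n=np.array([-h[1],h[0]])
for X,Y in((100,24.5),(100,-24.5),(-100,24.5),(-100,-24.5)):
    q=c+X*h+Y*n; u,w=proj(d,(*q,6)); print("rest",(X,Y),round((u-100+.4)*3.8),round((w-190+.4)*3.8))
E
```

```text
[480.56393522 359.66570152  76.94686736] -343.9733843133723 [ 0.59307872  0.29152513 -6.4740906 ]
(110, 22) 220 315
(110, -22) 247 261
(-80, 22) 499 387
(-80, -22) 520 329
rest (100, 24.5) 234 393
rest (100, -24.5) 262 334
rest (-100, 24.5) 511 468
rest (-100, -24.5) 533 406
```

View pics/s6.png

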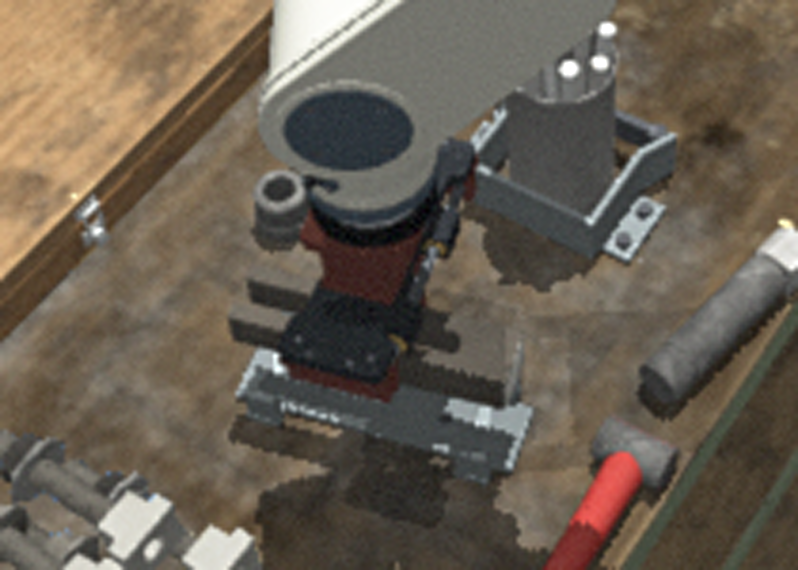

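The clamp is over the rest: fork end at about (230,320), solid end at (505,385), and the rest plate from (240,400) to (533,407). They are parallel. The fork end reads about 3 mm short of the prediction, so I'll shift slightly and lower.

Call:
servo_tool(
  increments=[
    [0.2,0.1,-1,0,0,0,-1],
    [0.2,0.1,-2.2,0,0,0,-1],
    [0.2,0.1,-3.4,0,0,0,-1],
    [0.2,0.1,-4.2,0,0,0,-1],
    [0.2,0.1,-4.8,0,0,0,-1],
    [0.2,0.1,-5.3,0,0,0,-1],
    [0.2,0.1,-5.7,0,0,0,-1],
    [0.2,0.1,-6,0,0,0,-1],
    [0.2,0.1,-6,0,0,0,-1],
  ],
)

```text
t: 16.32
ee_pos: [481.4, 359.9, 15.1]
orientation: [3.11, 0.438, -0.001]
ft_force: [0.3, 0.5, -7.2]
width: 44.4
grasp_force: 30.0
```

Call:
servo_tool(
  increments=[
    [0.1,0.05,-0.2,0,0,0,-1],
    [0.1,0.05,-0.35,0,0,0,-1],
    [0.1,0.05,-0.5,0,0,0,-1],
    [0.1,0.05,-0.55,0,0,0,-1],
    [0.1,0.05,-0.55,0,0,0,-1],
  ],
)

```text
t: 16.73
ee_pos: [482.7, 360.6, 10.2]
orientation: [3.111, 0.438, -0.0]
ft_force: [-0.2, 0.7, -6.4]
width: 44.2
grasp_force: 30.0
```

Call:
servo_tool(
  increments=[
    [0,0,-0.05,0,0,0,-1],
    [0,0,-0.1,0,0,0,-1],
    [0,0,-0.1,0,0,0,-1],
  ],
)

```text
t: 16.98
ee_pos: [482.8, 360.7, 9.8]
orientation: [-3.111, -0.438, -0.0]
ft_force: [-2.0, -1.6, -0.6]
width: 43.7
grasp_force: 30.0
```

Call:
servo_tool(
  increments=[
    [0,0,-0.1,0,0,0,0.2],
    [0,0,-0.1,0,0,0,0.8],
    [0,0,-0.1,0,0,0,1],
    [0,0,-0.1,0,0,0,1],
    [0,0,-0.1,0,0,0,1],
    [0,0,-0.1,0,0,0,1],
    [0,0,-0.1,0,0,0,1],
    [0,0,1,0,0,0,1],
    [0,0,3,0,0,0,1],
    [0,0,6,0,0,0,1],
    [0,0,10,0,0,0,1],
    [0,0,14,0,0,0,1],
    [0,0,18,0,0,0,1],
    [0,0,22,0,0,0,1],
    [0,0,25,0,0,0,1],
    [-4,0,26,0,0,0,1],
    [-8,0,26,0,0,0,1],
    [-11,0,26,0,0,0,1],
    [-11,0,26,0,0,0,1],
  ],
)

```text
t: 18.57
ee_pos: [367.9, 359.6, 270.1]
orientation: [3.11, 0.441, -0.003]
ft_force: [0.0, 0.1, 0.4]
width: 87.7
grasp_force: 0.0
```

```bash
python3 - <<'E'
from h import *
import pickle
o=ctrl.get_obs(); print(o["ee_pos"],o["width"],o["t"],o["ft_force"])
e0=pickle.load(open("cal.pkl","rb"))[1]["image"]; d=ctrl.get_image("scene"); im=d["image"]
# sample gray along lines: clamp axis sides at z=36, rest axis
c=np.array([494,363.8]);a=np.radians(15.8);h=np.array([np.cos(a),np.sin(a)]); n=np.array([-h[1],h[0]])
g=im.astype(int).sum(2)//3
def samp(q,z): u,v=proj(d,(*q,z)); return int(cv2.getRectSubPix(im,(1,1),(u,v)).mean())
for Y in(-15.5,15.5): print("len",Y,[samp(c+X*h+Y*n,36) for X in range(-112,113,4)])
for X in(-55,-60,30,50): print("wid",X,[samp(c+X*h+Y*n,36) for Y in range(-40,41,3)])
# gate: line along mouth
O=np.array([493.5,89]);x=np.array([-.035,.999]);y=np.array([-.999,-.035])
for s in(-20,0,20,30,40): print("gate across y",s,[samp(O+t*x+s*y,41) for t in range(-30,21,3)])
# change at tub/sleeve
df=np.abs(im.astype(int)-e0).mean(2)
for nm,p in(("tub",(655,176,40)),("sleeve",(640,232,20))):
    u,v=map(int,proj(d,p)); print(nm,u,v,df[v-22:v+22,u-22:u+22].mean().round(1))
E
```

```text
[367.88879687 359.63248162 270.08086602] 87.70828841745983 18.5667 [0.00577939 0.0506004  0.44863385]
len -15.5 [115, 111, 96, 96, 90, 118, 107, 105, 103, 103, 103, 101, 104, 107, 107, 106, 110, 110, 111, 109, 105, 105, 103, 104, 103, 103, 104, 101, 104, 105, 106, 106, 106, 109, 109, 107, 107, 108, 104, 106, 108, 105, 104, 106, 104, 105, 105, 105, 106, 104, 104, 104, 110, 118, 119, 111, 108]
len 15.5 [112, 120, 170, 128, 103, 104, 110, 109, 111, 109, 110, 112, 113, 114, 116, 112, 114, 113, 112, 109, 104, 104, 100, 101, 99, 104, 105, 108, 112, 110, 108, 110, 109, 106, 108, 105, 108, 109, 112, 111, 110, 107, 106, 105, 108, 109, 107, 111, 110, 109, 108, 108, 103, 98, 94, 98, 96]
wid -55 [91, 92, 89, 96, 109, 113, 110, 107, 107, 111, 109, 88, 57, 42, 48, 70, 104, 115, 114, 117, 107, 56, 43, 45, 40, 51, 91]
wid -60 [101, 98, 93, 93, 96, 101, 105, 106, 106, 108, 106, 104, 104, 103, 109, 113, 113, 114, 114, 115, 98, 59, 46, 46, 40, 63, 90]
wid 30 [112, 114, 116, 111, 110, 115, 114, 110, 108, 108, 89, 56, 46, 44, 38, 50, 85, 104, 107, 108, 96, 61, 44, 41, 41, 54, 83]
wid 50 [104, 101, 102, 99, 103, 109, 115, 108, 106, 106, 91, 54, 44, 43, 41, 53, 83, 105, 110, 108, 99, 69, 47, 41, 40, 55, 77]
gate across y -20 [12, 13, 12, 12, 10, 12, 12, 14, 16, 12, 17, 17, 10, 9, 17, 20, 27]
gate across y 0 [39, 51, 54, 54, 55, 46, 54, 70, 78, 95, 97, 106, 109, 118, 106, 107, 84]
gate across y 20 [80, 83, 86, 90, 95, 99, 101, 98, 96, 101, 109, 86, 59, 63, 66, 65, 65]
gate across y 30 [82, 77, 80, 81, 79, 79, 79, 83, 90, 103, 109, 78, 49, 40, 45, 41, 47]
gate across y 40 [76, 81, 84, 85, 84, 78, 79, 81, 85, 105, 109, 84, 47, 41, 43, 42, 47]
tub 193 213 3.5
sleeve 186 233 3.7
```

```bash
python3 -c "
from workcell import ctrl
print(ctrl.close_job())"
```

```text
the job is handed in; nothing more can be done
None
```

The job was handed in at about 18.6 s of the 59 s limit: the tin is home against the back of the stall, the gate is shut on its stop, and the clamp is released and centred in its rest to within about 3 mm. The tub and sleeve look unmoved. After the release I checked by pixel sampling only, because all ten picture views were used.

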